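# Spray a shoe heel with the bench finishing gun and rack it to dry

### The job

Take the wooden shoe heel out of its stock rack and stand it on the middle of the round pedestal, one broad side squarely facing the nozzle of the clamped finishing gun; let go of it, then squeeze the gun's trigger fully, hold it for at least one second, and let it spring back. Then take the heel up again and stand it in the middle of the empty drying rack, upright on the rack's floor between the two uprights, its long axis along the gap, and let go. Set the heel down rather than dropping it, do not pull the trigger when the heel is not on the pedestal, do not tip the heel over, and leave the jar and the cup where they are.

Things in the scene. Friction and masses are not known exactly. Their poses are not given: they have to be found in the camera images.
- heel: loose block heel, light wood with dark rubber top, upright, 90 mm tall, 0.1-0.3 kg. Column 62 mm long (its x) by 44 mm thick (its y); lowest 8 mm is a wider foot, 68 by 50 mm. Broad sides: faces at +-y (62 mm wide); narrow ends: faces at +-x. Origin: centre of underside, z up; a half turn about z looks the same. Starts standing in the stock rack.
- stock: fixed plywood stock rack, left or right of the robot: board 130 (x) by 80 (y) by 12 mm; uprights 40 mm wide (y) at x = +-43 mm, inner faces 76 mm apart, tops 106 mm above the bench (4 mm over the heel's). Heel starts between them on the board, its x along the rack's x: no finger room at its ends, broad sides free. Origin: centre of the board's underside, on the bench.
- dryer: fixed empty plywood drying rack, left or right of the robot: board 90 (x) by 120 (y) by 12 mm; uprights 56 mm wide (x) at y = +-35 mm, inner faces 60 mm apart, tops 106 mm above the bench. Heel goes between them on the board, its x along the rack's x (either way round): no finger room at its broad sides, ends free. Origin: centre of the board's underside, on the bench.
- stand: fixed steel plate 130 (x) by 310 (y) by 8 mm with a spray gun clamped lying on its side and a round pedestal. Origin: centre of plate's underside, on the bench. Gun barrel (32 mm thick) along y at x=0, 95 mm high, y -150 to +10 mm, nozzle to +y. Black grip 26 by 26 mm sticks out level to -x (x -10 to -125, y -118 to -92 mm, 95 mm high); trigger beside it at its +y side. Free above.
- spot (a point): centre of the pedestal's flat top (disc 104 mm across), at (0, 100, 45) mm in the stand's frame, axes as the stand's. The heel goes here, long axis along the stand's x, so that a broad side faces the nozzle 90 mm away.
- nozzle (a point): tip of the gun's nozzle, at (0, 10, 95) mm in the stand's frame.
- squeeze (a point): fixed point midway between the grip's -y face and the +y face of the trigger at rest: (-70, -91.5, 95) mm in the stand's frame, axes as the stand's. Squeeze here along the stand's y, from above: grip plus trigger are 53 to 57 mm wide at rest, 38 to 41 mm fully squeezed; the grip cannot move, so the squeezed pair's middle lies about 7 mm toward -y of this point.
- trigger (a joint): the trigger's hinge, rad: 0 at rest (out), 0.26 fully squeezed, at its stop. Axis vertical, at (-12, -45) mm in the stand's frame; squeezing moves the blade toward -y of the stand, about 15 mm at the squeeze point. A spring resists there with about 3 N at rest to 10 N fully in, and brings it back.
- trigger_blade (a point): point on the trigger blade's centre line at the squeeze point (blade 9 mm thick, 22 mm high, centred 95 mm above the bench); it moves with the trigger.
- jar: bystander: closed amber glass jar, 64 mm across, 75 mm tall, loose; origin centre of its underside.
- cup: bystander: white cup, 76 mm across, 80 mm tall, loose; origin centre of its underside.

How it is judged (in metres and radians):
On the way, in this order (a step that is already met when the one before it is completed fails the run):
1. the heel stands free on the middle of the pedestal (within 18 mm), a broad side facing the nozzle (within 0.25 rad), not touched by the fingers (horizontal distance between heel and spot below 0.018 m and z of heel in the frame of spot between -0.004 and 0.005 m and angle between heel's own z axis and vertical below 0.08 rad and angle between the x axis of heel and the x axis of stand, either way round below 0.25 rad and contact force between the fingers and heel below 0.1 N), for 0.3 s.
2. the trigger is squeezed fully (past 0.22 rad) and held for one second while the heel stands there (all of step 1 and value of joint trigger above 0.22 rad), for 1 s.
3. the trigger has sprung back (below 0.03 rad) with the heel still standing there (all of step 1 and value of joint trigger below 0.03 rad), for 0.1 s.
At the end, for the whole second after the job is handed in: The heel stands upright (within 0.08 rad) and still on the floor of the drying rack, between its uprights, within 15 mm of the middle along the rack's x and with its long axis along it (within 0.3 rad); the trigger is back at rest (below 0.03 rad) (z of heel in the frame of dryer between 0.008 and 0.017 m and x of heel in the frame of dryer between -0.015 and 0.015 m and y of heel in the frame of dryer between -0.012 and 0.012 m and angle between the x axis of heel and the x axis of dryer, either way round below 0.3 rad and angle between heel's own z axis and vertical below 0.08 rad and linear speed of heel below 0.02 m/s and value of joint trigger below 0.03 rad); the robot touches nothing.
It fails at once if the trigger is pulled (past 0.08 rad) while the heel is not on the pedestal (value of joint trigger above 0.08 rad and distance between heel and spot above 0.03 m).
It fails at once if the heel is dropped or knocked (moves faster than 0.6 m/s while not held) (contact force between the fingers and heel below 0.1 N and linear speed of heel above 0.6 m/s).
It fails at once if the heel is tipped over (more than 0.7 rad) (angle between heel's own z axis and vertical above 0.7 rad).
It fails at once if the jar or the cup is shifted by more than 30 mm (distance of any of jar, cup from where it was at the start of the episode above 0.03 m).
It also fails if it takes over 72 s, if anything falls off the work surface, if the arm or the gripper's body presses on something with over 40 N, if the wrist force passes 120 N, or if a joint passes its speed limit or range.

### The arm

A 6-joint arm with a two-finger parallel gripper is mounted at the origin on the work surface. World frame = base frame: x ahead of the robot, y to its left, z up, the work surface at z = 0. Lengths are in m, angles in degrees, forces in N, time in s.
With the tool pointing down it reaches from about 0.375 to 0.9 m from the base axis. Payload 3.1 kg.
Tool frame: the origin (TCP) lies at the very end of the fingers, on their centre line; the grasp point (between the pads) lies 19 mm behind it; z points along the fingers, y is the direction in which the jaws open and shut (so a half turn about z gives the same grasp; the last joint's range is limited). The gripper opens to 87 mm and grips with 3 to 60 N. Pads are 19 mm wide; open, the fingers measure 117 mm over their backs; the gripper's body (75 mm by 190 mm) begins 51 mm behind the grasp point.
Start: joints at [60.132, 30.224, 82.088, -0, 67.689, -10.227], TCP at [0.21, 0.589, 0.223] pointing down, gripper open.
Joint ranges: [-176.69, 176.69], [-43.24, 126.21], [12.49, 139.97], [-82, 262], [0, 151.66], [-163.58, 163.58]. Speed limits (degrees/s): [159.86, 159.86, 180, 180, 180, 180].

### API

Orientations are given as a 3x3 rotation matrix whose columns are the frame's x, y, z axes.
In Python, from rig import bot gives the robot as it stands. The module is installed in compiled form; this text tells all that it offers.
- The arm moves only by the tool play_rows, never from a script. Its argument "targets" is a list of rows, each a list of 7 numbers: the closure, from 0 (fully open) to 1 (shut), then the shift along the world's x, y, z in m, then the turn, a rotation vector about the world's x, y, z in rad. A call has 1 to 12 rows; each row shifts and turns the commanded pose from where the row before left it; what a row does not reach is not made up. A row lasts 1/8 s, in which the tool goes at most 62.5 mm and 10.7 degrees, less where a joint would pass 70% of its speed; a pose out of reach is approached as far as the arm can. A call with a gripper value outside its range is refused whole. The fingers move at their own pace and stop on an object; the grip force is fixed at half the most. Time passes only in rows, so rows that do not move let the fingers close. It gives the time, the measured TCP pose, the force and the opening at its end, in the units of the state.
- bot.read_state(): the state, without advancing time (a new reading comes with each control period).
- bot.capture(name): name is "side" or "top"; returns the picture (400x640x3 uint8, blue, green, red); there is no depth.
- bot.get_calibration(name): a dict with "fx", "fy", "cx", "cy" (pixels), "k1" (the pictures are not rectified: a ray, as slopes to the right and down, at radius r is drawn at 1 + k1 r^2 times it, then the intrinsics apply), "R" (3x3) and "t" (3): a world point X has camera coordinates R X + t. Camera axes: x right, y down, z forward; pixel columns grow to the right and rows downward; lengths in m; the calibration is good to about 2 mm. A picture is of the moment at which its call begins. get_calibration takes no time and is no camera call.
- bot.hand_in(): hands the job in, once; it reports no verdict.
The state is a dict: "time_s": time; "joint_positions": joint angles; "qvel": joint speeds; "tau": joint torques, N m; "position": TCP position; "tcp_rot": TCP orientation; "force": force on the tool from outside, world axes, zero at the start; "moment": the same for the moment, N m; "opening": opening from 0.0 (shut) to 1.0 (fully open).
Only numpy, scipy, OpenCV 4.12 (cv2) and the standard library are available. Lean on these libraries where they do the work, as an engineer would, in place of code of your own. Each camera call takes 0.05 s, during which the arm holds its last target. There are 200 camera calls.

## Working session

There is one attempt and no reset: what is moved stays moved. The work goes in short steps, Python scripts to look and compute and a tool call to move; the robot and the scene stay as the last step left them, time stands still between calls to the robot, and variables do not carry over. Pictures are saved under pics/ and viewed, about 8 in all and at most 12, crops included, and the job is handed in when it is done.

Besides the shell and the picture viewer there is one more tool, called by a JSON object that holds its "fn" and its "kwargs". play_rows: Moves the arm, as the interface text tells. Its arguments: {"type":"object","properties":{"targets":{"type":"array","items":{"type":"array","items":{"type":"number"}}}},"required":["targets"]}

```bash
mkdir -p pics
cat > h.py <<'E'
import numpy as np, cv2
from rig import bot
def K(n):
    c=bot.get_calibration(n); return c
def ray(n,uv):
    c=K(n); d=np.array([(uv[0]-c['cx'])/c['fx'],(uv[1]-c['cy'])/c['fy']])
    s=d.copy()
    for _ in range(20): s=d/(1+c['k1']*(s@s))
    R=np.array(c['R']);t=np.array(c['t'])
    return -R.T@t, R.T@np.array([s[0],s[1],1])
def atz(n,uv,z):
    o,d=ray(n,uv); return (o+d*(z-o[2])/d[2])
def proj(n,X):
    c=K(n); p=np.array(c['R'])@np.array(X,float)+np.array(c['t']); s=p[:2]/p[2]; s=s*(1+c['k1']*(s@s))
    return np.array([c['fx']*s[0]+c['cx'],c['fy']*s[1]+c['cy']])
E
python3 - <<'E'
from h import *
for n in('side','top'):
    im=bot.capture(n); cv2.imwrite(f'pics/{n}0.png',im if n=='side' else cv2.resize(im,(800,500),interpolation=cv2.INTER_CUBIC)); c=K(n); print(n,c, -np.array(c['R']).T@c['t'])
print(bot.read_state())
E
```

```text
side {'fx': 361.999271558595, 'fy': 361.999271558595, 'cx': 322.3851838298994, 'cy': 201.93140105867155, 'k1': -0.05001893627360796, 'R': array([[ 0.84509555, -0.53438286,  0.01576278],
       [-0.34726072, -0.57111274, -0.7438012 ],
       [ 0.40647694,  0.62310929, -0.66821502]]), 't': array([-0.515358  ,  0.28289037,  0.85303895])} [ 0.18702281 -0.64537269  0.7885511 ]
top {'fx': 400.09936823047246, 'fy': 400.09936823047246, 'cx': 319.45297076794134, 'cy': 207.2317546945608, 'k1': -0.0007671352384899264, 'R': array([[-1.29341225e-04, -9.99569759e-01, -2.93305373e-02],
       [-9.94896363e-01,  3.08813529e-03, -1.00854802e-01],
       [ 1.00901987e-01,  2.91678002e-02, -9.94468717e-01]]), 't': array([0.02949   , 0.62828135, 0.95363252])} [ 5.28855231e-01 -2.78268023e-04  1.01258786e+00]
{'time_s': 0.1, 'joint_positions': array([ 6.01295667e+01,  3.02739063e+01,  8.21492293e+01, -2.48851371e-03,
        6.76888362e+01, -1.02260451e+01]), 'qvel': array([ 0.05113505, -0.03229576, -0.0954319 ,  0.03308011, -0.03105432,
       -0.12402023]), 'tau': array([-6.36404238e-04, -4.40985131e+01, -1.77150267e+01,  6.34556869e-02,
        5.33849804e-02, -4.31510171e-05]), 'position': array([0.2097504 , 0.58805198, 0.2216656 ]), 'tcp_rot': array([[-9.41802701e-01,  3.36164828e-01, -9.38464227e-04],
       [ 3.36165997e-01,  9.41801191e-01, -1.71466856e-03],
       [ 3.07435465e-04, -1.93035925e-03, -9.99998090e-01]]), 'force': array([-1.01348426, -0.2907149 ,  1.28721003]), 'moment': array([-0.03272835, -0.01788011,  0.03548421]), 'opening': 0.9971886739494128}
```

View pics/top0.png

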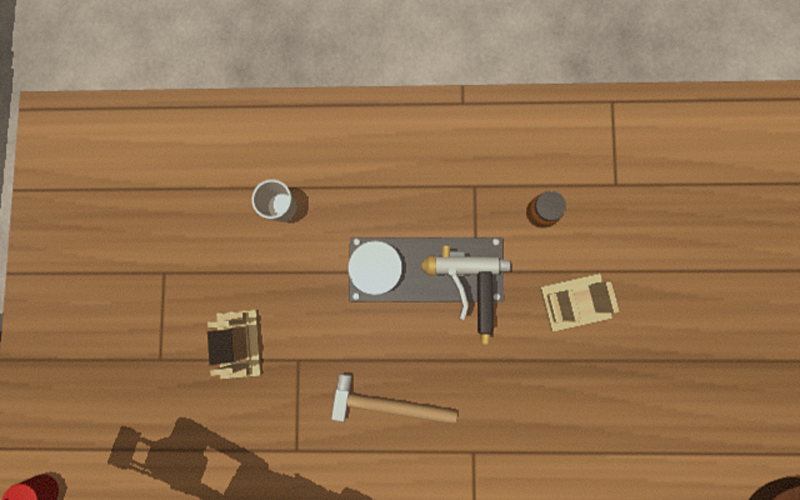

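View pics/side0.png

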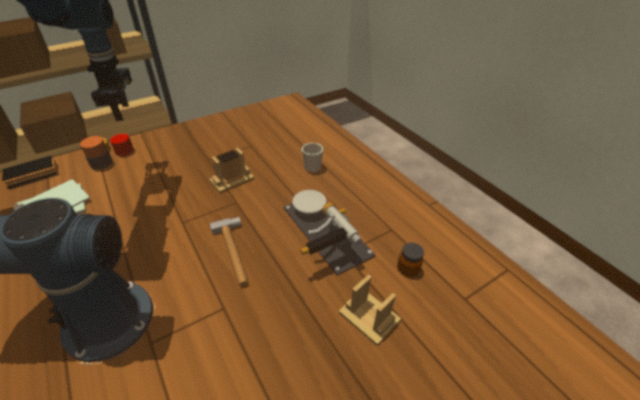

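Top view (800 px wide, scale 1.25): heel in the stock at (232,345), pedestal at (376,267), gun to its right, dryer at (580,302), cup at (272,200), jar at (547,209). I'll take enlarged crops next.

Run:
```python
from h import *
im=bot.capture('top')
def crop(x0,y0,w,h,s):
    c=cv2.resize(im[y0:y0+h,x0:x0+w],None,fx=s,fy=s,interpolation=cv2.INTER_CUBIC)
    for x in range((x0+9)//10*10,x0+w,10):
        cv2.line(c,((x-x0)*s+s//2,0),((x-x0)*s+s//2,6),(0,255,255),1)
        if x%20==0: cv2.putText(c,str(x),((x-x0)*s-8,16),0,.35,(0,255,255),1)
    for y in range((y0+9)//10*10,y0+h,10):
        cv2.line(c,(0,(y-y0)*s+s//2),(6,(y-y0)*s+s//2),(0,255,255),1); cv2.putText(c,str(y),(8,(y-y0)*s+8),0,.35,(0,255,255),1)
    return c
a=crop(155,240,66,72,6)[:300*2]; b=crop(425,210,66,72,6)
c=np.hstack([a,b]); cv2.imwrite('pics/racks.png',c)
cv2.imwrite('pics/stand.png',crop(272,182,144,100,5)); print(c.shape)
```

```text
(432, 792, 3)
```

View pics/racks.png

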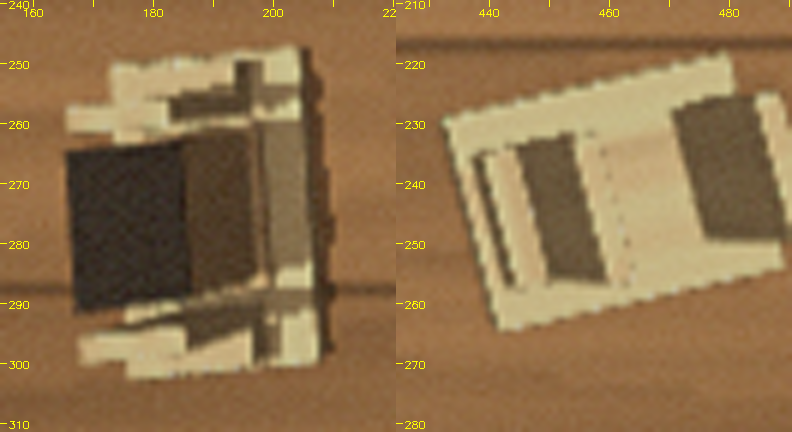

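View pics/stand.png

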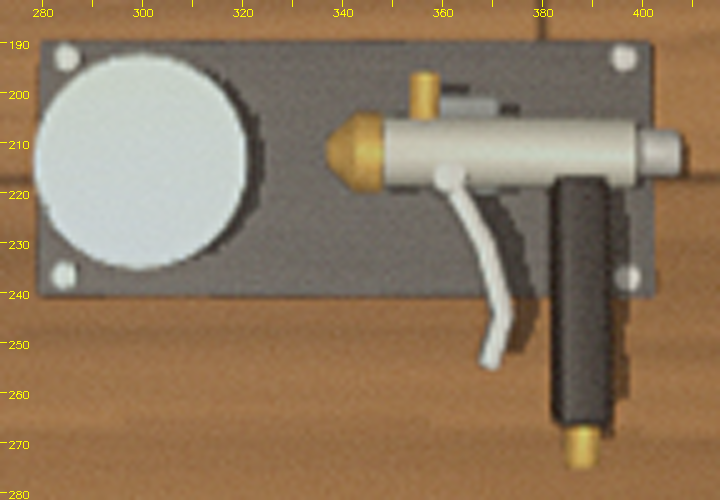

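Crops, in top-camera pixels. The heel's dark top has corners near (165.5,265), (185,263), (187,289), (167,292). The dryer board has corners near (432.5,229), (441.5,264.5), (489.5,254), (481,218.5). The plate spans (279.5..402.5, 190..241) and the disc is centred at about (300,214).

Run:
```python
from h import *
def pts(l,s,x0,y0,z): return np.array([atz('top',(u/s+x0-.5,v/s+y0-.5),z)[:2] for u,v in l])
def rep(name,P):
    e=[P[(i+1)%4]-P[i] for i in range(4)]
    print(name,'c',P.mean(0).round(4),'len',[round(float(np.hypot(*v)),4) for v in e],'ang',[round(float(np.degrees(np.arctan2(v[1],v[0]))),1) for v in e])
rep('heel',pts([(66,152),(183,140),(193,296),(76,313)],6,155,240,.102))
rep('dry',pts([(47,118),(101,330),(389,268),(337,53)],6,425,210,.012))
rep('plate',pts([(40,42),(654,42),(654,297),(40,297)],5,272,182,.008))
print('ped',pts([(141,161),(34,161),(248,161),(141,53),(141,270)],5,272,182,.045))
print('grip',pts([(582,180),(582,420),(551,420),(613,420)],5,272,182,.108))
print('cup',atz('top',(272/1.25,200/1.25),.08),'jar',atz('top',(547/1.25,209/1.25),.075))
```

```text
heel c [0.4629 0.3524] len [0.045, 0.0586, 0.0449, 0.0605] ang [-84.2, -174.3, 98.3, 5.9]
dry c [ 0.5444 -0.3201] len [0.089, 0.1203, 0.0899, 0.1226] ang [-167.3, -77.9, 11.2, 102.6]
plate c [ 0.6104 -0.0241] len [0.3106, 0.1281, 0.3066, 0.1293] ang [-90.3, 178.8, 90.0, 0.6]
ped [[0.61137151 0.07615077]
 [0.61150851 0.12836342]
 [0.61123488 0.0241032 ]
 [0.66436308 0.07640842]
 [0.55847408 0.07589379]]
grip [[ 0.59687119 -0.12824561]
 [ 0.48959458 -0.12639077]
 [ 0.48957927 -0.1126243 ]
 [ 0.48960984 -0.14014507]]
cup [0.7377246 0.2706511 0.08     ] jar [ 0.71807923 -0.25173687  0.075     ]
```

{"fn": "play_rows", "kwargs": {"targets": [[0,0.03,-0.03,0,0,0,0.056],[0,0.032,-0.03,0,0,0,0.056],[0,0.032,-0.03,0,0,0,0.055],[0,0.032,-0.03,0,0,0,0.055],[0,0.032,-0.03,0,0,0,0.055],[0,0.032,-0.03,0,0,0,0.055],[0,0.032,-0.03,0,0,0,0.055],[0,0.032,-0.027,0,0,0,0.055],[0,0,0,-0.03,0,0,0],[0,0,0,-0.03,0,0,0],[0,0,0,0,0,0,0],[0,0,0,0,0,0,0]]}}

```text
time_s: 1.65
position: [0.4645, 0.352, 0.1633]
tcp_rot: [[-0.995, -0.099, 0.001], [-0.099, 0.995, 0.001], [-0.001, 0.0, -1.0]]
force: [0.4, -1.0, 0.4]
opening: 1.0
```

Run:
```python
from h import *
s=bot.read_state(); R=s['tcp_rot']; print(s['time_s'],s['position'],np.degrees(np.arctan2(R[1,1],R[0,1])),R[:,2],s['force'])
im=bot.capture('side'); x0,y0=170,100
c=cv2.resize(im[y0:y0+110,x0:x0+140],None,fx=5,fy=5,interpolation=cv2.INTER_CUBIC)
def d(X,col):
    p=proj('side',X); cv2.circle(c,tuple(int(round(v)) for v in ((p[0]-x0+.5)*5,(p[1]-y0+.5)*5)),2,col,-1)
a=np.radians(5.7);Rz=np.array([[np.cos(a),-np.sin(a)],[np.sin(a),np.cos(a)]])
for i in(-31,31):
    for j in(-22,22): d([*(np.array([.4629,.3524])+Rz@np.array([i,j])/1e3),.102],(0,0,255))
for i in(-65,65):
    for j in(-40,40): d([*(np.array([.4629,.3524])+Rz@np.array([i,j])/1e3),.012],(255,255,0))
d(s['position'],(0,255,0))
cv2.imwrite('pics/s1.png',c)
```

```text
1.65 [0.46451009 0.35201367 0.16326502] 95.69551931082084 [ 1.04983416e-03  5.07901467e-04 -9.99999320e-01] [ 0.43462288 -0.9777584   0.41671883]
```

View pics/s1.png

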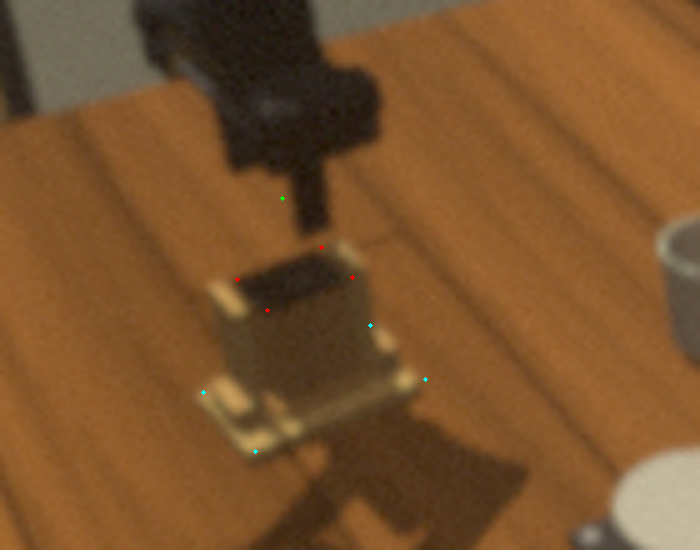

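The side view shows the gripper aligned over the heel, whose top front edge runs about (250,305) to (345,272). Prediction agrees to about 3 mm, so I descend and grip.

{"fn": "play_rows", "kwargs": {"targets": [[0,-0.001,0,-0.03,0,0,0],[0,-0.001,0,-0.03,0,0,0],[0,0,0,-0.03,0,0,0],[0,0,0,-0.023,0,0,0],[0,0,0,0,0,0,0],[1,0,0,0,0,0,0],[1,0,0,0,0,0,0],[1,0,0,0,0,0,0],[1,0,0,0,0,0,0],[1,0,0,0,0,0,0],[1,0,0,0,0,0,0]]}}

```text
time_s: 3.08
position: [0.4622, 0.3519, 0.0498]
tcp_rot: [[-0.995, -0.099, 0.0], [-0.099, 0.995, 0.001], [-0.001, 0.0, -1.0]]
force: [0.5, 1.7, 1.2]
opening: 0.502
```

{"fn": "play_rows", "kwargs": {"targets": [[1,0,0,0.01,0,0,0],[1,0,0,0.02,0,0,0],[1,0,0,0.025,0,0,0],[1,0,0,0.025,0,0,0],[1,0,0,0.025,0,0,0],[1,0,0,0.025,0,0,0],[1,0.01,-0.018,0,0,0,-0.012],[1,0.015,-0.028,0,0,0,-0.012],[1,0.015,-0.028,0,0,0,-0.012],[1,0.015,-0.028,0,0,0,-0.012],[1,0.015,-0.028,0,0,0,-0.012],[1,0.015,-0.028,0,0,0,-0.012]]}}

```text
time_s: 4.58
position: [0.5467, 0.1911, 0.1781]
tcp_rot: [[-1.0, -0.026, -0.003], [-0.026, 1.0, -0.001], [0.003, -0.001, -1.0]]
force: [0.7, -0.2, -1.7]
opening: 0.506
```

{"fn": "play_rows", "kwargs": {"targets": [[1,0.015,-0.028,0,0,0,-0.012],[1,0.015,-0.028,0,0,0,-0.012],[1,0.015,-0.028,0,0,0,-0.004],[1,0.012,-0.02,0,0,0,0],[1,0.007,-0.014,0,0,0,0],[1,0,0,-0.02,0,0,0],[1,0,0,-0.02,0,0,0],[1,0,0,-0.02,0,0,0],[1,0,0,-0.02,0,0,0],[1,0,0,0,0,0,0],[1,0,0,0,0,0,0]]}}

```text
time_s: 5.95
position: [0.6114, 0.0757, 0.1]
tcp_rot: [[-1.0, 0.0, 0.001], [0.0, 1.0, 0.0], [-0.001, 0.0, -1.0]]
force: [0.6, -0.2, -1.7]
opening: 0.507
```

Run:
```python
from h import *
s=bot.read_state(); R=s['tcp_rot']; print(s['time_s'],s['position'],np.degrees(np.arctan2(R[1,1],R[0,1])),s['force'])
im=bot.capture('side'); x0,y0=250,110
c=cv2.resize(im[y0:y0+120,x0:x0+140],None,fx=5,fy=5,interpolation=cv2.INTER_CUBIC)
def d(X,col):
    p=proj('side',X); cv2.circle(c,tuple(int(round(v)) for v in ((p[0]-x0+.5)*5,(p[1]-y0+.5)*5)),2,col,-1)
p=s['position']
for i in(-.034,.034):
    for j in(-.025,.025): d([p[0]+i,p[1]+j,p[2]-.038],(0,0,255))
for t in np.arange(0,6.28,.2): d([.6112+.052*np.cos(t),.0762+.052*np.sin(t),.045],(255,255,0))
for q in([.5405-.055,-.1155-.0265,.108],[.5405-.055,-.1155,.108],[.5405,-.088,.106]): d(q,(255,0,255))
cv2.imwrite('pics/s2.png',c)
```

```text
5.95 [0.61137012 0.07574117 0.10002596] 89.97628317078606 [ 0.61514954 -0.22540849 -1.72024226]
```

View pics/s2.png

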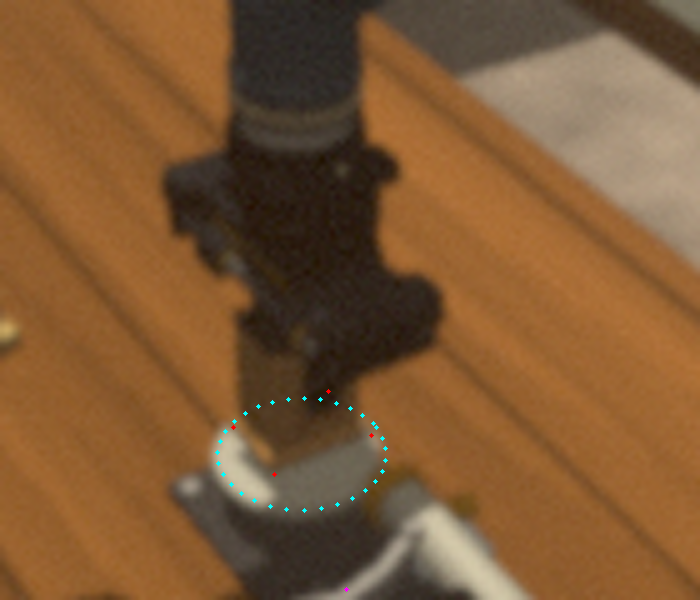

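Side view: the disc outline matches my estimate. The heel foot's near corners are at about (272,462) and (358,430), roughly 3–4 mm to −x of prediction, so I correct that and set it down slowly.

{"fn": "play_rows", "kwargs": {"targets": [[1,0.003,0,-0.006,0,0,0],[1,0,0,-0.006,0,0,0],[1,0,0,-0.002,0,0,0],[1,0,0,-0.001,0,0,0],[1,0,0,0,0,0,0]]}}

```text
time_s: 6.62
position: [0.614, 0.0756, 0.0845]
tcp_rot: [[-1.0, 0.001, -0.0], [0.001, 1.0, 0.0], [0.0, 0.0, -1.0]]
force: [-0.4, 0.2, -2.5]
opening: 0.506
```

{"fn": "play_rows", "kwargs": {"targets": [[1,0,0,-0.001,0,0,0],[1,0,0,-0.001,0,0,0],[1,0,0,0,0,0,0]]}}

```text
time_s: 7.0
position: [0.6142, 0.0756, 0.0828]
tcp_rot: [[-1.0, 0.001, 0.0], [0.001, 1.0, -0.0], [-0.0, -0.0, -1.0]]
force: [0.8, 0.1, -1.4]
opening: 0.504
```

{"fn": "play_rows", "kwargs": {"targets": [[1,0,0,-0.001,0,0,0],[1,0,0,-0.001,0,0,0],[1,0,0,0,0,0,0]]}}

```text
time_s: 7.38
position: [0.6142, 0.0756, 0.0827]
tcp_rot: [[-1.0, 0.001, 0.001], [0.001, 1.0, -0.0], [-0.001, -0.0, -1.0]]
force: [-4.1, -0.0, 10.5]
opening: 0.501
```

{"fn": "play_rows", "kwargs": {"targets": [[1,0,0,0.001,0,0,0],[0,0,0,0,0,0,0],[0,0,0,0,0,0,0],[0,0,0,0,0,0,0],[0,0,0,0,0,0,0],[0,0,0,0.015,0,0,0],[0,0,0,0.03,0,0,0],[0,0,0,0.03,0,0,0],[0,0,0,0.035,0,0,0],[0,0,0,0,0,0,0]]}}

```text
time_s: 8.62
position: [0.6166, 0.0756, 0.196]
tcp_rot: [[-1.0, 0.001, 0.009], [0.001, 1.0, -0.001], [-0.009, -0.0, -1.0]]
force: [-0.3, 0.1, 0.2]
opening: 0.999
```

{"fn": "play_rows", "kwargs": {"targets": [[0,-0.01,-0.025,0,0,0,0],[0,-0.012,-0.035,0,0,0,0],[0,-0.012,-0.035,0,0,0,0],[0,-0.012,-0.035,0,0,0,0],[0,-0.012,-0.035,0,0,0,0],[0,-0.012,-0.025,0,0,0,0],[0,-0.004,-0.008,0,0,0,0],[0,0,0,-0.02,0,0,0],[0,0,0,-0.02,0,0,0],[0,0,0,0,0,0,0],[0,0,0,0,0,0,0]]}}

```text
time_s: 10.0
position: [0.5405, -0.1219, 0.1519]
tcp_rot: [[-1.0, 0.0, 0.001], [0.0, 1.0, -0.0], [-0.001, -0.0, -1.0]]
force: [0.4, 0.1, 0.4]
opening: 0.997
```

Run:
```python
from h import *
s=bot.read_state(); R=s['tcp_rot']; print(s['time_s'],s['position'],np.degrees(np.arctan2(R[1,1],R[0,1])),s['force'],s['opening'])
im=bot.capture('side'); x0,y0=270,130
c=cv2.resize(im[y0:y0+150,x0:x0+130],None,fx=4,fy=4,interpolation=cv2.INTER_CUBIC)
def d(X,col):
    p=proj('side',X); cv2.circle(c,tuple(int(round(v)) for v in ((p[0]-x0+.5)*4,(p[1]-y0+.5)*4)),2,col,-1)
for i in(-.031,.031):
    for j in(-.022,.022): d([.6112+i,.0762+j,.135],(0,0,255))
p=s['position']
for z in (p[2],.108):
  for j in (-.0435,.0435): d([p[0],p[1]+j,z],(0,255,0))
for q in([.485,-.142,.108],[.485,-.116,.108],[.5405,-.088,.106]): d(q,(255,0,255))
cv2.imwrite('pics/s3.png',c)
```

```text
10.0 [ 0.54049789 -0.12193924  0.15193269] 89.9931535111172 [0.40004163 0.06333426 0.38242514] 0.9968863427853637
```

View pics/s3.png

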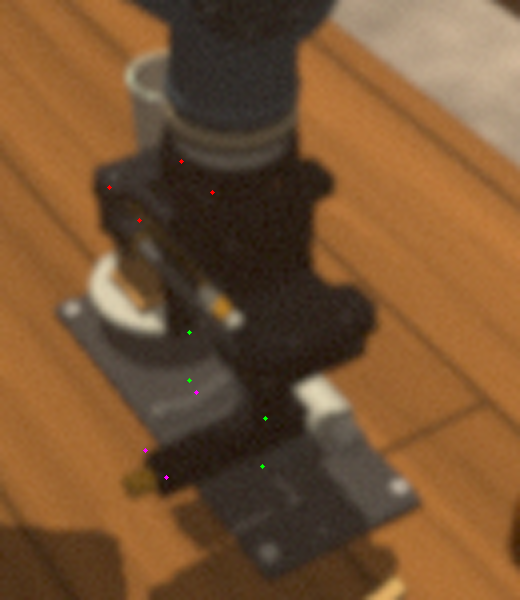

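The heel is still standing on the disc, visible at (135,280). The jaws straddle the grip, whose end matches my estimate at (150,470). I go down and stop short of closing.

{"fn": "play_rows", "kwargs": {"targets": [[0,0,0,-0.02,0,0,0],[0,0,0,-0.02,0,0,0],[0,0,0,-0.02,0,0,0],[0,0,0,-0.015,0,0,0],[0,0,0,0,0,0,0]]}}

```text
time_s: 10.68
position: [0.5397, -0.1221, 0.076]
tcp_rot: [[-1.0, 0.001, -0.001], [0.001, 1.0, 0.001], [0.001, 0.001, -1.0]]
force: [-0.7, -1.2, -0.2]
opening: 0.997
```

{"fn": "play_rows", "kwargs": {"targets": [[1,0,0,0,0,0,0],[1,0,0,0,0,0,0],[1,0,0,0,0,0,0],[1,0,0,0,0,0,0],[1,0,0,0,0,0,0]]}}

```text
time_s: 11.3
position: [0.5394, -0.1189, 0.0767]
tcp_rot: [[-1.0, 0.003, -0.001], [0.003, 1.0, 0.006], [0.001, 0.006, -1.0]]
force: [2.3, 12.0, 0.9]
opening: 0.521
```

{"fn": "play_rows", "kwargs": {"targets": [[1,0,0.002,0,0,0,0],[1,0,0.001,0,0,0,0],[1,0,0,0,0,0,0]]}}

```text
time_s: 11.68
position: [0.5393, -0.1213, 0.0766]
tcp_rot: [[-1.0, -0.001, -0.001], [-0.001, 1.0, -0.003], [0.001, -0.003, -1.0]]
force: [-3.4, -5.5, -3.2]
opening: 0.456
```

Opening 0.456 is 39.7 mm, so the trigger is fully in. I null the side force and hold.

{"fn": "play_rows", "kwargs": {"targets": [[1,0,-0.001,0,0,0,0],[1,0,0,0,0,0,0],[1,0,0,0,0,0,0],[1,0,0,0,0,0,0],[1,0,0,0,0,0,0],[1,0,0,0,0,0,0],[1,0,0,0,0,0,0],[1,0,0,0,0,0,0],[1,0,0,0,0,0,0],[1,0,0,0,0,0,0],[1,0,0,0,0,0,0],[1,0,0,0,0,0,0]]}}

```text
time_s: 13.18
position: [0.5394, -0.1213, 0.0766]
tcp_rot: [[-1.0, -0.001, -0.001], [-0.001, 1.0, -0.002], [0.001, -0.002, -1.0]]
force: [-2.6, -5.5, -2.2]
opening: 0.452
```

{"fn": "play_rows", "kwargs": {"targets": [[1,0,0,0,0,0,0],[1,0,0,0,0,0,0],[1,0,0,0,0,0,0],[0,0,0,0,0,0,0],[0,0,0,0,0,0,0],[0,0,0,0,0,0,0],[0,0,0,0,0,0,0],[0,0,0,0,0,0,0],[0,0,0,0,0,0,0],[0,0,0,0,0,0,0]]}}

```text
time_s: 14.42
position: [0.5406, -0.1206, 0.0767]
tcp_rot: [[-1.0, 0.001, 0.001], [0.001, 1.0, -0.0], [-0.001, -0.0, -1.0]]
force: [-0.5, 0.2, -0.7]
opening: 0.994
```

{"fn": "play_rows", "kwargs": {"targets": [[0,0,0,0.02,0,0,0],[0,0,0,0.03,0,0,0],[0,0,0,0.03,0,0,0],[0,0,0,0.04,0,0,0],[0,0.005,0.015,0,0,0,-0.1571],[0,0.008,0.022,0,0,0,-0.1571],[0,0.008,0.022,0,0,0,-0.1571],[0,0.008,0.022,0,0,0,-0.1571],[0,0.008,0.022,0,0,0,-0.1571],[0,0.008,0.022,0,0,0,-0.1571],[0,0.008,0.022,0,0,0,-0.1571],[0,0.008,0.022,0,0,0,-0.1571]]}}

```text
time_s: 15.92
position: [0.6013, 0.0493, 0.1965]
tcp_rot: [[-0.303, 0.953, 0.0], [0.953, 0.303, 0.0], [-0.0, 0.0, -1.0]]
force: [-1.1, -0.5, -1.1]
opening: 0.997
```

{"fn": "play_rows", "kwargs": {"targets": [[0,0.006,0.018,0,0,0,-0.1571],[0,0.004,0.009,0,0,0,-0.1571],[0,0,0,-0.03,0,0,0],[0,0,0,0,0,0,0],[0,0,0,0,0,0,0]]}}

```text
time_s: 16.55
position: [0.6114, 0.0755, 0.167]
tcp_rot: [[0.001, 1.0, 0.001], [1.0, -0.001, 0.0], [0.0, 0.001, -1.0]]
force: [0.0, -0.1, 0.4]
opening: 0.999
```

Run:
```python
from h import *
s=bot.read_state(); R=s['tcp_rot']; print(s['time_s'],s['position'],np.degrees(np.arctan2(R[1,1],R[0,1])),s['force'],s['opening'])
im=bot.capture('side'); x0,y0=250,110
c=cv2.resize(im[y0:y0+120,x0:x0+140],None,fx=5,fy=5,interpolation=cv2.INTER_CUBIC)
def d(X,col):
    p=proj('side',X); cv2.circle(c,tuple(int(round(v)) for v in ((p[0]-x0+.5)*5,(p[1]-y0+.5)*5)),2,col,-1)
for i in(-.031,.031):
    for j in(-.022,.022): d([.611+i,.0757+j,.135],(0,0,255))
for i in(-.034,.034):
    for j in(-.025,.025): d([.611+i,.0757+j,.045],(255,0,255))
cv2.imwrite('pics/s4.png',c)
```

```text
16.55 [0.61138384 0.07545026 0.16701141] -0.07445917948819569 [ 0.03096003 -0.05753547  0.38200732] 0.9986867356573624
```

View pics/s4.png

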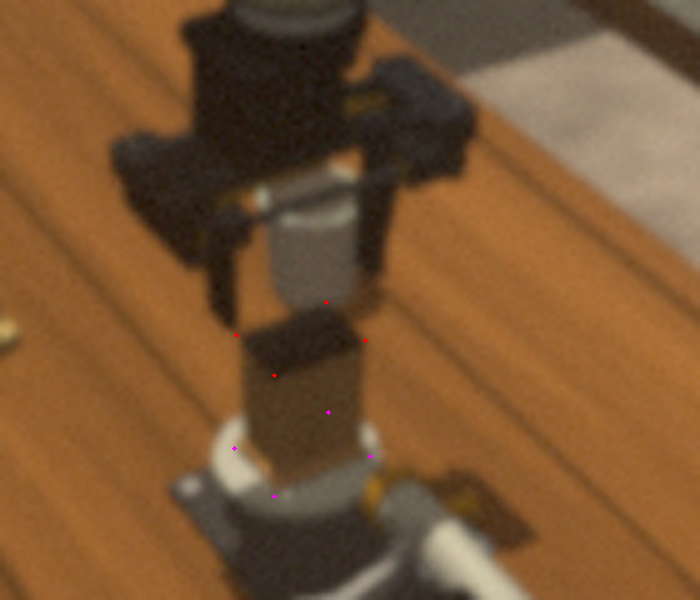

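Heel stands upright on the disc: top corners at (275,372), (362,345), (245,340), close to prediction, with the jaws at its ends. I descend and grip the ends.

{"fn": "play_rows", "kwargs": {"targets": [[0,0,0,-0.02,0,0,0],[0,0,0,-0.02,0,0,0],[0,0,0,-0.02,0,0,0],[0,0,0,-0.02,0,0,0],[0,0,0,-0.004,0,0,0],[0,0,0,0,0,0,0],[1,0,0,0,0,0,0],[1,0,0,0,0,0,0],[1,0,0,0,0,0,0],[1,0,0,0,0,0,0],[1,0,0,0,0,0,0]]}}

```text
time_s: 17.98
position: [0.6118, 0.0756, 0.0831]
tcp_rot: [[0.001, 1.0, 0.002], [1.0, -0.001, -0.0], [-0.0, 0.002, -1.0]]
force: [1.5, 0.6, 2.7]
opening: 0.711
```

{"fn": "play_rows", "kwargs": {"targets": [[1,0,0,0.01,0,0,0],[1,0,0,0.02,0,0,0],[1,0,0,0.03,0,0,0],[1,0,0,0.03,0,0,0],[1,0,0,0.027,0,0,0],[1,-0.002,-0.012,0,0,0,0.011],[1,-0.004,-0.024,0,0,0,0.02],[1,-0.006,-0.034,0,0,0,0.02],[1,-0.006,-0.036,0,0,0,0.02],[1,-0.006,-0.036,0,0,0,0.02],[1,-0.006,-0.036,0,0,0,0.02],[1,-0.006,-0.036,0,0,0,0.02]]}}

```text
time_s: 19.48
position: [0.5729, -0.1397, 0.1976]
tcp_rot: [[-0.13, 0.991, -0.004], [0.991, 0.13, 0.001], [0.002, -0.004, -1.0]]
force: [-0.8, 0.4, -2.3]
opening: 0.712
```

{"fn": "play_rows", "kwargs": {"targets": [[1,-0.006,-0.036,0,0,0,0.02],[1,-0.006,-0.036,0,0,0,0.02],[1,-0.006,-0.036,0,0,0,0.02],[1,-0.006,-0.034,0,0,0,0.02],[1,-0.005,-0.024,0,0,0,0],[1,-0.002,-0.015,0,0,0,0],[1,0,0,-0.025,0,0,0],[1,0,0,-0.015,0,0,0],[1,0,0,0,0,0,0],[1,0,0,0,0,0,0]]}}

```text
time_s: 20.72
position: [0.5445, -0.3192, 0.16]
tcp_rot: [[-0.209, 0.978, 0.001], [0.978, 0.209, -0.0], [-0.001, 0.0, -1.0]]
force: [0.1, 0.6, -2.0]
opening: 0.713
```

Run:
```python
from h import *
s=bot.read_state(); R=s['tcp_rot']; p=s['position'];a=np.arctan2(R[1,1],R[0,1]); print(s['time_s'],p,np.degrees(a),R[:,2],s['force'],s['opening'])
im=bot.capture('side'); x0,y0=310,210
c=cv2.resize(im[y0:y0+145,x0:x0+130],None,fx=5,fy=5,interpolation=cv2.INTER_CUBIC)[:600]
c=cv2.resize(im[y0:y0+145,x0:x0+130],None,fx=4,fy=4,interpolation=cv2.INTER_CUBIC)
def d(X,col):
    q=proj('side',X); cv2.circle(c,tuple(int(round(v)) for v in ((q[0]-x0+.5)*4,(q[1]-y0+.5)*4)),2,col,-1)
def box(o,a,hx,hy,z,col,oy=0):
    M=np.array([[np.cos(a),-np.sin(a)],[np.sin(a),np.cos(a)]])
    for i in(-hx,hx):
        for j in(-hy,hy): d([*(np.array(o)+M@np.array([i,j+oy])),z],col)
D=[.5444,-.3201]; b=np.radians(12.1)
box(p[:2],a,.034,.025,p[2]-.038,(0,0,255))
box(D,b,.045,.06,.012,(255,255,0))
box(D,b,.028,.005,.106,(255,0,255),.035);box(D,b,.028,.005,.106,(255,0,255),-.035)
cv2.imwrite('pics/s5.png',c)
```

```text
20.725 [ 0.54453989 -0.31915679  0.15997104] 12.077306178785157 [ 5.85558702e-04 -4.25558523e-04 -9.99999738e-01] [ 0.08552594  0.62763267 -2.04247841] 0.712884697645113
```

View pics/s5.png

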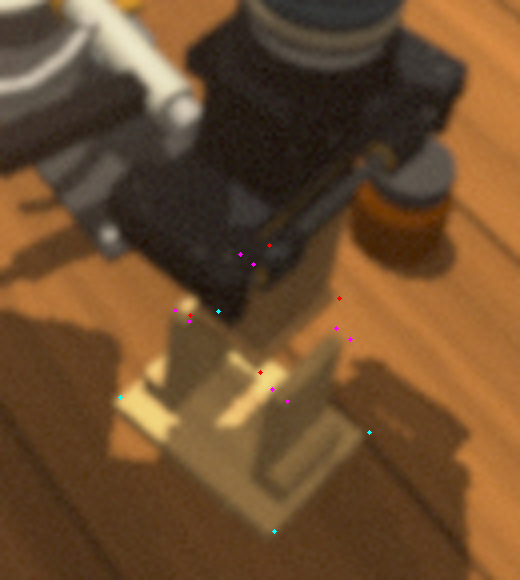

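Side view: heel held above the dryer, board near corner at (270,538) against (274,531) predicted, about 2–3 mm nearer the camera. I lower it to just above the uprights and compare directly.

{"fn": "play_rows", "kwargs": {"targets": [[1,0,-0.001,-0.008,0,0,0],[1,0,-0.001,0,0,0,0],[1,0,0,0,0,0,0]]}}

```text
time_s: 21.15
position: [0.544, -0.3215, 0.1516]
tcp_rot: [[-0.208, 0.978, 0.0], [0.978, 0.208, -0.0], [-0.0, 0.0, -1.0]]
force: [0.4, -0.1, -1.9]
opening: 0.711
```

Run:
```python
from h import *
s=bot.read_state(); R=s['tcp_rot']; p=s['position'];a=np.arctan2(R[1,1],R[0,1]); print(s['time_s'],p,np.degrees(a),s['force'],s['opening'])
im=np.mean([bot.capture('side').astype(float) for _ in range(6)],0)
im=np.clip(im*1.6,0,255).astype(np.uint8)
x0,y0,k=335,265,8
c=cv2.resize(im[y0:y0+75,x0:x0+80],None,fx=k,fy=k,interpolation=cv2.INTER_CUBIC)
def d(X,col):
    q=proj('side',X); cv2.circle(c,tuple(int(round(v)) for v in ((q[0]-x0+.5)*k,(q[1]-y0+.5)*k)),2,col,-1)
def box(o,a,hx,hy,z,col,oy=0):
    M=np.array([[np.cos(a),-np.sin(a)],[np.sin(a),np.cos(a)]])
    for i in(-hx,hx):
        for j in(-hy,hy): d([*(np.array(o)+M@np.array([i,j+oy])),z],col)
D=[.5444,-.3201]; b=np.radians(12.1)
box(p[:2],a,.034,.025,p[2]-.038,(0,0,255))
box(D,b,.028,.005,.106,(255,0,255),.035);box(D,b,.028,.005,.106,(255,0,255),-.035)
cv2.imwrite('pics/s6.png',c)
```

```text
21.15 [ 0.54404857 -0.3214829   0.15156175] 12.025867463252407 [ 0.41010172 -0.11881014 -1.93248974] 0.7108245637249464
```

View pics/s6.png

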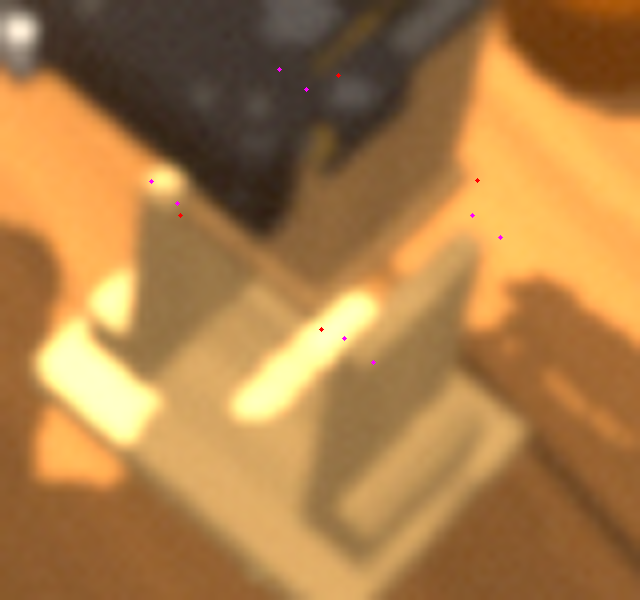

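Zoomed view: near upright's top runs from about (340,352) to (470,233), about 2–3 mm nearer than predicted, which the 2 mm shift mostly covers. The heel foot's edge sits inside the gap. I lower slowly and watch the force.

{"fn": "play_rows", "kwargs": {"targets": [[1,0,0,-0.004,0,0,0],[1,0,0,-0.003,0,0,0],[1,0,0,-0.002,0,0,0],[1,0,0,-0.002,0,0,0],[1,0,0,0,0,0,0]]}}

```text
time_s: 22.08
position: [0.5439, -0.3213, 0.1403]
tcp_rot: [[-0.208, 0.978, -0.0], [0.978, 0.208, 0.0], [0.0, -0.0, -1.0]]
force: [0.0, -0.1, -2.3]
opening: 0.711
```

{"fn": "play_rows", "kwargs": {"targets": [[1,0,0,-0.002,0,0,0],[1,0,0,-0.002,0,0,0],[1,0,0,0,0,0,0]]}}

```text
time_s: 22.45
position: [0.5439, -0.3213, 0.1363]
tcp_rot: [[-0.208, 0.978, -0.0], [0.978, 0.208, 0.0], [0.0, -0.0, -1.0]]
force: [-0.2, 0.5, -1.2]
opening: 0.707
```

The foot is between the uprights with no contact, so I continue down.

{"fn": "play_rows", "kwargs": {"targets": [[1,0,0,-0.006,0,0,0],[1,0,0,-0.01,0,0,0],[1,0,0,-0.012,0,0,0],[1,0,0,-0.012,0,0,0],[1,0,0,-0.012,0,0,0],[1,0,0,-0.012,0,0,0],[1,0,0,-0.012,0,0,0],[1,0,0,-0.005,0,0,0],[1,0,0,0,0,0,0]]}}

```text
time_s: 23.58
position: [0.5439, -0.3213, 0.0551]
tcp_rot: [[-0.208, 0.978, -0.001], [0.978, 0.208, 0.0], [0.001, -0.0, -1.0]]
force: [0.1, 0.3, -1.6]
opening: 0.711
```

{"fn": "play_rows", "kwargs": {"targets": [[1,0,0,-0.002,0,0,0],[1,0,0,-0.001,0,0,0],[1,0,0,-0.001,0,0,0],[1,0,0,0,0,0,0]]}}

```text
time_s: 24.08
position: [0.544, -0.3214, 0.0516]
tcp_rot: [[-0.209, 0.978, 0.0], [0.978, 0.209, -0.0], [-0.0, 0.0, -1.0]]
force: [0.0, -0.1, -1.4]
opening: 0.713
```

{"fn": "play_rows", "kwargs": {"targets": [[1,0,0,-0.001,0,0,0],[1,0,0,-0.001,0,0,0],[1,0,0,0,0,0,0]]}}

```text
time_s: 24.45
position: [0.5441, -0.3215, 0.0501]
tcp_rot: [[-0.208, 0.978, 0.0], [0.978, 0.208, -0.0], [-0.0, 0.0, -1.0]]
force: [-0.9, 0.3, 3.2]
opening: 0.712
```

Floor contact at z = 0.050 as expected. Release, then raise.

{"fn": "play_rows", "kwargs": {"targets": [[0,0,0,0,0,0,0],[0,0,0,0,0,0,0],[0,0,0,0,0,0,0],[0,0,0,0,0,0,0],[0,0,0,0,0,0,0],[0,0,0,0.015,0,0,0],[0,0,0,0.025,0,0,0],[0,0,0,0.035,0,0,0],[0,0,0,0.035,0,0,0],[0,0,0,0.035,0,0,0],[0,0,0,0.03,0,0,0],[0,0,0,0,0,0,0]]}}

```text
time_s: 25.95
position: [0.5456, -0.3226, 0.2286]
tcp_rot: [[-0.209, 0.978, 0.006], [0.978, 0.209, -0.005], [-0.006, 0.005, -1.0]]
force: [-0.3, -0.3, 0.2]
opening: 1.002
```

{"fn": "play_rows", "kwargs": {"targets": [[0,-0.03,-0.03,0,0,0,0],[0,-0.04,-0.04,0,0,0,0],[0,-0.04,-0.04,0,0,0,0],[0,-0.03,-0.04,0,0,0,0],[0,-0.02,-0.03,0,0,0,0],[0,0,0,0,0,0,0],[0,0,0,0,0,0,0],[0,0,0,0,0,0,0]]}}

```text
time_s: 26.95
position: [0.3847, -0.4999, 0.2242]
tcp_rot: [[-0.21, 0.978, -0.0], [0.978, 0.21, 0.001], [0.001, -0.0, -1.0]]
force: [0.7, 0.5, 0.3]
opening: 1.005
```

Run:
```python
from h import *
s=bot.read_state(); print(s['time_s'],s['position'],s['force'])
im=bot.capture('top'); a=cv2.resize(im[200:280,415:515],None,fx=4,fy=4,interpolation=cv2.INTER_CUBIC)
t=cv2.resize(im[150:230,330:430],None,fx=4,fy=4)
im=bot.capture('side'); b=cv2.resize(im[200:360,300:500],None,fx=2,fy=2,interpolation=cv2.INTER_CUBIC); 
t=cv2.resize(bot.capture('top')[180:260,340:440],None,fx=4,fy=4,interpolation=cv2.INTER_CUBIC)
cv2.imwrite('pics/f.png',np.vstack([np.hstack([a,b[:320]]),np.hstack([t[:270],np.zeros((270,400,3),np.uint8)])]))
```

```text
26.95 [ 0.3847021  -0.49990839  0.22415938] [0.74392692 0.51028769 0.29812663]
```

View pics/f.png

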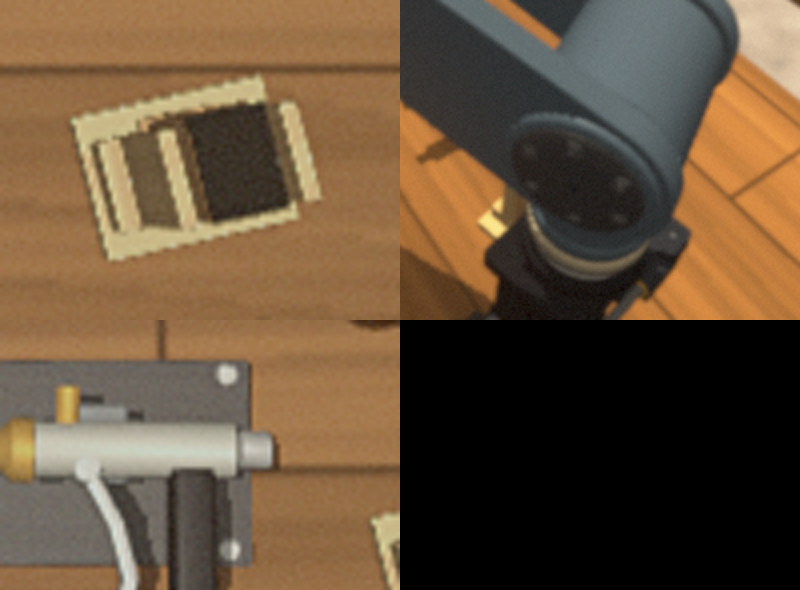

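Top view: heel in the drying rack, top at (185,122), (270,103), (293,203), (207,223) in the crop, between both uprights. The trigger is out again. A numeric check comes first, then the hand-in.

Run:
```python
from h import *
P=np.array([atz('top',(u/4+415-.5,v/4+200-.5),.102)[:2] for u,v in [(185,122),(270,103),(293,203),(207,223)]])
b=np.radians(12.1);M=np.array([[np.cos(b),np.sin(b)],[-np.sin(b),np.cos(b)]])
c=M@(P.mean(0)-[.5444,-.3201]); e=P[0]-P[3]; print(c, np.degrees(np.arctan2(e[1],e[0])))
if abs(c[0])<.009: print(bot.hand_in())
```

```text
[ 0.00129237 -0.00118618] 10.228613975568997
the job is handed in; nothing more can be done
None
```

I finished the whole sequence and handed the job in at about 27 s of the 72 s allowed. The hand-in gives no verdict, so the outcome below rests on my own readings.

- **Pedestal:** I took the heel by its broad sides and stood it on the pedestal, facing the nozzle. It touched down at the expected height. A later side view showed it upright and within a few millimetres of the middle.
- **Trigger:** I squeezed it until the jaws read about 39.5 mm, inside the 38–41 mm range for fully squeezed. I held it there for roughly 1.9 s and released it. At the first close it stopped at 45 mm because the jaws sat a few millimetres off-centre, so I shifted them to finish the squeeze.
- **Drying rack:** I took the heel again by its ends and lowered it between the uprights with no side contact. It met the floor at the expected height.

The last top picture puts the heel about 1 mm from the middle of the rack in both directions. Its long axis reads 10° against the rack's 12°. The trigger is back out, the arm is clear and the contact force is near zero.

- **Camera disagreement:** The side and top cameras differed by 2–3 mm on where the drying rack is. I aimed about halfway between.
- **Not checked at the end:** The arm blocked the final side view, so the heel's uprightness in the rack rests on the top view and the contact height. I did not measure the jar and cup again, but no move went near them.

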